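# Unclip the air cleaner's filter panel and load it into the cleaning tray

### The job

Pinch the orange snap tab of the filter panel inward to release the panel from the blue air cleaner, lift it off and lay it flat on the bench, letting go. Then take it by its white rib and put it into the green cleaning tray: tuck the tab end under the hood, then lower the other end so that the panel lies flat inside the tray, and let go. Do not drop the panel, and do not disturb the other things on the bench.

Things in the scene. Friction and masses are not known exactly. Their poses are not given: they have to be found in the camera images.
- cleaner: Blue bench air cleaner, fixed, 240 (x) x 140 (y) x 70 mm high. Origin: centre of its underside; -x is the tab end (face with dial and red switch), +x the tongue end. The well on its top, floor 58 mm above the bench, 96 mm wide in y, holds the panel at the start: panel origin at (0, 0, 58 mm), same axes, 1.5 to 3 mm of play.
- catch (a point): Middle of the inner edge of the aluminium strip at the cleaner's -x end, at (-98.5, 0, 69 mm) in the cleaner's frame. Strip 67.5 to 70.5 mm above the bench, reaching from here to the cleaner's end. It overlaps the tab's hook by 4 mm.
- lip (a point): Middle of the inner edge of the aluminium lip at the cleaner's +x end, (88.5, 0, 68.5 mm) in the cleaner's frame; lip 66 to 71 mm above the bench. It overlaps the panel's tongue by 7.5 mm, so once the tab is pressed the tab end comes up first, turning about the tongue (0.16 rad is enough), then the panel is drawn 10 mm or more towards -x and lifted.
- panel: Loose filter panel, 0.14 to 0.24 kg, black plate with white pleats, 170 (x) x 90 (y) x 12 mm. Origin: centre of its flat underside; z up. Snap tab at the -x end. Tongue on the +x end: to x = 96 mm, 60 mm wide, lowest 5 mm. Orange fixed lug across its top: x = -72 to -64 mm, 34 mm wide, z = 12 to 28 mm. White rib across its top: see rib_top.
- rib_top (a point): Middle of the top of the panel's white carrying rib, (41, 0, 34 mm) in the panel's frame. The rib is 10 mm thick (x), 60 mm wide (y), z = 12 to 34 mm; pinch it along x (25 N holds well).
- tab (a joint): Orange snap tab: how far it is pressed in, towards the panel's +x, in m: 0 free, 0.008 the stop; springy, about 1.5 N to start, 6.5 N fully in, springs back. It frees the panel at 4 to 6 mm and must be held in while the tab end is raised. Pinching it against the lug with about 25 N presses it in and carries the panel.
- tab_face (a point): Point on the tab's outer (-x) face, mid-width; (-97, 0, 22 mm) in the panel's frame when free. Tab: upright plate 4 mm thick, 30 mm wide, z = 2 to 28 mm in the panel's frame; the lug's +x face lies 33 mm from here (25 mm with the tab fully in). A hook below, z = 3 to 8 mm, stands out to x = -102.5 mm.
- tray: Green cleaning tray, fixed, 220 (x) x 116 (y) mm. Origin: on the bench, under the centre of the panel's place; hood at the -x end, end stop at +x. Floor 8 mm above the bench. Side rails 16 mm high, inner faces at y = +-51 mm. The panel in place: flat on the floor, origin at (0, 0, 8 mm), same axes as the tray, tab and lug under the hood; play 4 mm along x, 6 mm along y.
- hood_edge (a point): Middle of the open edge of the hood's roof, (-56, 0, 48 mm) in the tray's frame, at its underside. Roof from here to x = -112 mm, top 52 mm above the bench; back wall's inner face at x = -106 mm, cheeks' inner faces at y = +-51 mm. The tab end goes in low, the other end raised about 0.2 rad; level it does not pass.
- stop_top (a point): Middle of the top of the tray's end stop, (104, 0, 22 mm) in the tray's frame; 6 mm thick, inner face at x = 101 mm. The panel's tongue end comes down inside it.
- tin: Bystander: tin, 84 mm diameter, 100 mm high; origin at the centre of its underside.
- glue: Bystander: yellow bottle with red cap, 60 mm diameter, 120 mm high; origin at the centre of its underside.
- hammer: Bystander: hammer lying on the bench.
- offcut: Bystander: pine offcut, 150 x 70 x 30 mm; origin at the centre of its underside.
There are look-alikes about, which are no part of the job. Leave any turquoise or yellow look-alike of the panel alone.

How it is judged:
By the outcome, as a careful person would: the job done as asked, in the order asked, and still so for the second after the job is handed in, with the robot touching nothing.
It also fails if it takes over 59 s, if anything falls off the work surface, if the arm or the gripper's body presses on something with over 40 N, if the wrist force passes 120 N, or if a joint passes its speed limit or range.

### The arm

A 7-joint arm with a two-finger parallel gripper is mounted at the origin on the work surface. World frame = base frame: x ahead of the robot, y to its left, z up, the work surface at z = 0. Lengths are in m, angles in rad, forces in N, time in s.
With the tool pointing down it reaches from about 0.4 to 0.85 m from the base axis. Payload 4.5 kg.
Tool frame: the origin (TCP) lies between the finger pads; the fingertips stand ctrl.tip_extent ahead of it and the grasp point (between the pads) lies 6 mm ahead of it (ctrl.tip_extent is the distance from the TCP to the fingertips, in m); z points along the fingers, y is the line along which they close (so a half turn about z gives the same grasp; the last joint's range is limited). The gripper opens to 85 mm and grips with 20 to 120 N. Pads are 22 mm wide; open, the fingers measure 114 mm over their backs; the gripper's body (76 mm by 85 mm) begins 54 mm behind the grasp point. The pads swing forward as they close: fully open they stand 13 mm farther back than shut.
Start: joints at [-1.309, 0.689, -0.195, 1.565, 0.157, 0.902, -0.215], TCP at [0.141, 0.609, 0.256] pointing down, gripper open.
Joint ranges: [-3.01, 3.01], [-0.46, 2.08], [-1.47, 1.51], [0.13, 2.56], [-1, 4.14], [0.04, 2.09], [-2.66, 2.66]. Speed limits (rad/s): [2.57, 2.57, 3.14, 3.14, 3.14, 3.14, 3.14].

### API

Orientations are given as a rotation vector (axis times angle).
In Python, from cell import ctrl gives the robot as it stands.
- The arm moves only by the shell command python3 -m handwheel 'ROWS' [FORCE]. ROWS is JSON, one flat list of numbers, 5 for each row, row after row: the opening, from -1 (shut) to 1 (fully open), so that 0 is half open, then the shift along the tool's x, y, z scaled (see below), then the turn about the tool's z scaled (see below). A call has 1 to 5 rows; each row is the pose to reach, as a shift and turn from the pose commanded when the call began, along the tool's axes at that moment, turning the shorter way round; what a row does not reach only later rows make up. The controller multiplies each number of a shift by 0.4 m and each number of a turn by 360 degrees. A row lasts 1/10 s, in which the tool goes at most 50 mm and 8.59 degrees, less where a joint would pass 70% of its speed; a pose out of reach is approached as far as the arm can. A call with a number of a shift or a turn outside -1 to 1 is refused whole. A call with a gripper value outside its range is refused whole. The fingers move at their own pace and stop on an object; FORCE is the grip in N (left out, the last holds). Time passes only in rows, so rows that repeat a pose let the fingers close. It gives the time, the measured TCP pose, the force, the opening and the grip force at its end, in the units of the state.
- ctrl.observe(): the state, without advancing time (a new reading comes with each control period).
- ctrl.snapshot(name): name is "side" or "top"; returns a dict with "pixels" (480x640x3 uint8, red, green, blue), "fx", "fy", "cx", "cy" (pixels), "R" (3x3) and "t" (3): a world point X has camera coordinates R X + t. Camera axes: x right, y down, z forward; pixel columns grow to the right and rows downward; lengths in m; the calibration is good to about 2 mm. A picture is of the moment at which its call begins. There is no depth.
- ctrl.hand_in(): hands the job in; it is judged then, once.
The state is a dict: "t": time; "qpos": joint angles; "qvel": joint speeds; "tau": joint torques, N m; "tool_pos": TCP position; "eef_rot": TCP orientation; "wrist_force": force on the tool from outside, world axes, zero at the start; "ft_torque": the same for the moment, N m; "gripper_width": finger opening in m; "grasp_force": force on a finger pad.
Only numpy, scipy, OpenCV 4.12 (cv2) and the standard library are available. Lean on these libraries where they do the work, as an engineer would, in place of code of your own. Each camera call takes 0.05 s, during which the arm holds its last target. There are 200 camera calls.

## Working session

There is one attempt and no reset: what is moved stays moved. The work goes in short steps, Python scripts to look and compute and a shell command to move; the robot and the scene stay as the last step left them, time stands still between calls to the robot, and variables do not carry over. Pictures are saved under pics/ and viewed, at most 10 in all, crops included, and the job is handed in when it is done.

```bash
ls; mkdir -p pics
python3 - <<'E'
from cell import ctrl
import cv2,json
for n in("top","side"):
    s=ctrl.snapshot(n); cv2.imwrite(f"pics/{n}0.png",s["pixels"][:,:,::-1])
    print(n,s["fx"],s["fy"],s["cx"],s["cy"],s["R"],s["t"])
o=ctrl.observe(); print(o, ctrl.tip_extent)
E
```

```text
pics
top 535.8764779418651 535.8764779418651 314.7754579335316 237.41171792525006 [[ 0.01669856 -0.99977443  0.01312456]
 [-0.98867408 -0.01846834 -0.14893788]
 [ 0.14914667 -0.01048886 -0.98875945]] [-0.02480409  0.53006732  1.38120585]
side 598.9180094359432 598.9180094359432 313.20508359661005 235.98779676650406 [[-0.85940103 -0.5112037   0.01003291]
 [-0.31921288  0.52110404 -0.79155146]
 [ 0.39941584 -0.68346277 -0.61102015]] [0.42980215 0.22467989 1.71227792]
{'t': 0.1, 'qpos': array([-1.30920204,  0.68991693, -0.19452302,  1.56623756,  0.15731687,
        0.90247434, -0.21510227]), 'qvel': array([-0.00093513, -0.0013163 , -0.00109966, -0.00286109,  0.0006484 ,
        0.00163229, -0.00126121]), 'tau': array([-2.86127026e-03, -5.40602410e+01, -1.27179679e+00, -1.58982396e+01,
        9.22785286e-03,  4.42014731e-03, -7.29670660e-06]), 'tool_pos': array([0.14106435, 0.60832594, 0.25555444]), 'eef_rot': array([-3.56903278e-01, -3.12119101e+00,  2.57973445e-03]), 'wrist_force': array([ 0.19760193, -0.04103487,  0.18592257]), 'ft_torque': array([-3.98379765e-02,  7.89072352e-05, -3.43712082e-02]), 'grasp_force': 0.0, 'gripper_width': 0.0852288197451619} 0.025
```

View pics/top0.png

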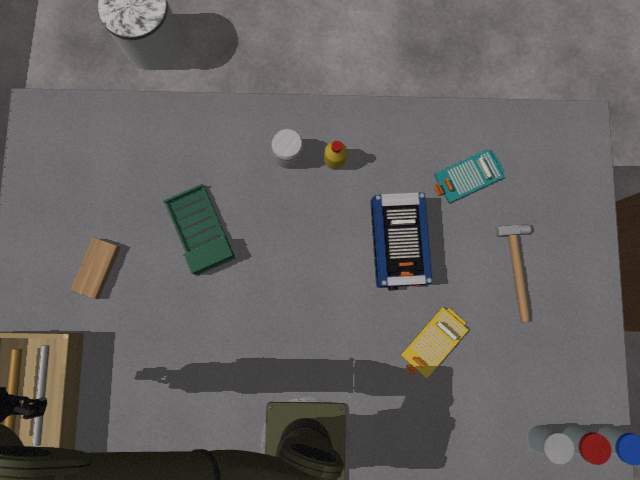

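View pics/side0.png

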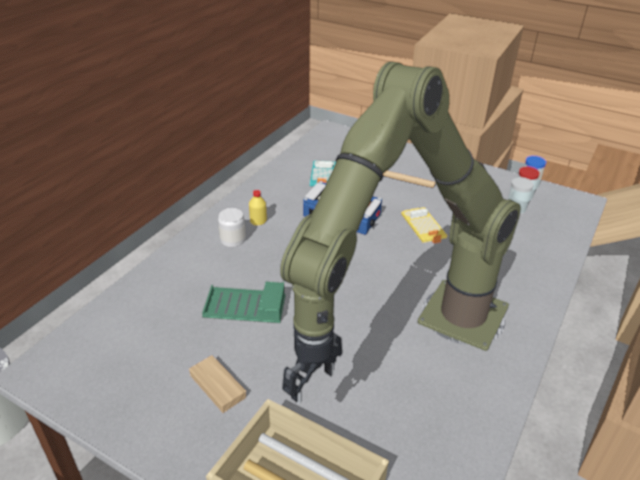

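The top picture shows the cleaner at about px (402,240) with its tab end towards the robot. The tray is at about (200,230), hood end at about (210,255). The look-alikes are at (470,176) and (435,342). The side view is partly blocked by the arm. Next I enlarge the top crops.

Run:
```python
import cv2,numpy as np
im=cv2.imread("pics/top0.png")
a=cv2.resize(im[185:297,360:445],None,fx=4.5,fy=4.5,interpolation=cv2.INTER_CUBIC)
b=cv2.resize(im[175:287,155:240],None,fx=4.5,fy=4.5,interpolation=cv2.INTER_CUBIC)
cv2.imwrite("pics/crop1.png",np.hstack([a,b])); print(a.shape)
```

```text
(504, 382, 3)
```

View pics/crop1.png

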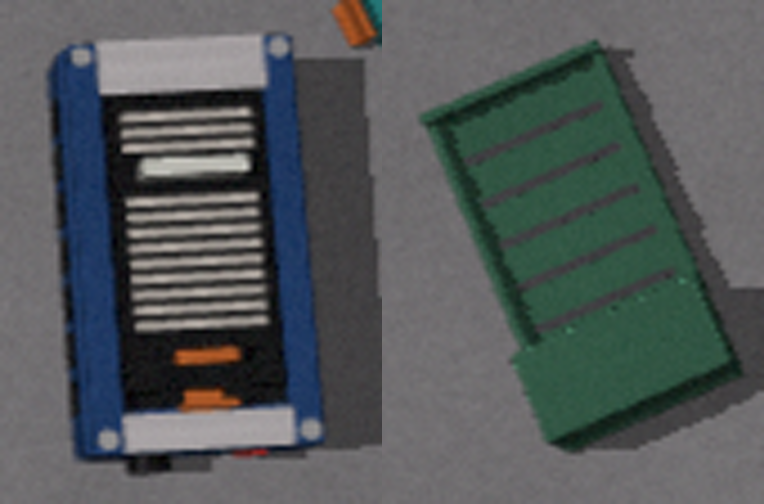

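The crop shows the cleaner's lip edge from (101,94) to (268,91) and its catch edge from (124,414) to (294,406). On the tray, the hood edge runs (515,357)–(690,281) and the stop's outer top corners are (421,119) and (598,40).

```bash
cat > h.py <<'E'
import numpy as np
from cell import ctrl
from scipy.optimize import least_squares
from scipy.spatial.transform import Rotation as Ro
fx=535.8764779418651;cx,cy=314.7754579335316,237.41171792525006
R=np.array([[0.01669856,-0.99977443,0.01312456],[-0.98867408,-0.01846834,-0.14893788],[0.14914667,-0.01048886,-0.98875945]])
t=np.array([-0.02480409,0.53006732,1.38120585])
def ray(u,v,z):
    d=R.T@np.array([(u-cx)/fx,(v-cy)/fx,1]); c=-R.T@t
    return c+d*(z-c[2])/d[2]
def fit(pts): # list of (u,v,x,y,z) -> x,y,yaw
    W=np.array([ray(u,v,z)[:2] for u,v,_,_,z in pts]);L=np.array([[x,y] for _,_,x,y,_ in pts])
    f=lambda p:((np.c_[np.cos(p[2])*L[:,0]-np.sin(p[2])*L[:,1],np.sin(p[2])*L[:,0]+np.cos(p[2])*L[:,1]]+p[:2])-W).ravel()
    s=least_squares(f,[.5,0,0]);return s.x,s.fun.reshape(-1,2)
def at(p,x,y=0): c,s=np.cos(p[2]),np.sin(p[2]);return np.array([p[0]+c*x-s*y,p[1]+s*x+c*y])
def pose():
    o=ctrl.observe();return o,o["tool_pos"],Ro.from_rotvec(o["eef_rot"]).as_matrix()
def go(x,y,z,yaw): # numbers for a row: tool y axis along yaw (mod pi)
    o,p,M=pose(); d=M.T@(np.array([x,y,z])-p)/.4
    w=np.array([np.cos(yaw),np.sin(yaw),0]); a=np.arctan2(-(M.T@w)[0],(M.T@w)[1])
    a=(a+np.pi/2)%np.pi-np.pi/2
    print("t %.2f"%o["t"],"pos",p.round(4),"w %.4f"%o["gripper_width"],"q7 %.2f"%o["qpos"][6],"row",d.round(4),"turn",round(a/2/np.pi,4))
E
python3 - <<'E'
from h import *
A=lambda u,v:(360+u/4.5,185+v/4.5)
B=lambda u,v:(155+(u-382)/4.5,175+v/4.5)
c,e=fit([(*A(184.5,92.5),.0885,0,.071),(*A(209,410),-.0985,0,.0705),(*A(50,52),.12,.07,.07),(*A(291,37),.12,-.07,.07),(*A(78,460),-.12,.07,.07),(*A(325,443),-.12,-.07,.07)])
print("cleaner",c,e.round(4).tolist())
r,e=fit([(*B(515,357),-.056,.058,.052),(*B(690,281),-.056,-.058,.052),(*B(421,119),.107,.058,.022),(*B(598,40),.107,-.058,.022),(*B(548,443),-.112,.058,.052),(*B(740,370),-.112,-.058,.052)])
print("tray",r,e.round(4).tolist())
print("lug",ray(*A(208,354),.086),"tab",ray(*A(210,399),.086),"rib",ray(*A(194,166),.092))
print("tabface,c",at(c,-.097),at(c,-.064),at(c,-.0805), "rib",at(c,.041))
go(*at(c,-.0785),.30,c[2])
E
```

```text
cleaner [ 0.52532007 -0.2420035   0.07211491] [[-0.0008, 0.0041], [-0.0025, 0.0034], [0.0027, -0.0022], [0.001, -0.0005], [0.0008, -0.0032], [-0.0013, -0.0016]]
tray [0.55183462 0.29662936 0.43826268] [[-0.0011, 0.0018], [0.0017, -0.0039], [0.0003, 0.0002], [-0.0013, -0.0012], [-0.0023, -0.0003], [0.0026, 0.0035]]
lug [ 0.46008009 -0.24939569  0.086     ] tab [ 0.43454748 -0.25030498  0.086     ] rib [ 0.5671417  -0.24122877  0.092     ]
tabface,c [ 0.42857219 -0.24899259] [ 0.46148641 -0.24661486] [ 0.4450293  -0.24780372] rib [ 0.5662135  -0.23904935]
t 0.10 pos [0.1411 0.6083 0.2556] w 0.0852 q7 -0.22 row [-1.2283 -1.9122 -0.1078] turn 0.2023
```

```bash
python3 -m handwheel '[1,-1,-0.66,-0.1,0.2023,1,-1,-0.66,-0.1,0.2023,1,-1,-0.66,-0.1,0.2023,1,-1,-0.66,-0.1,0.2023,1,-1,-0.66,-0.1,0.2023]'
python3 - <<'E'
from h import *
c=[.5253,-.2435,.0721]
go(*at(c,-.077),.25,c[2])
o,p,M=pose();print(M.round(3))
E
```

```text
t: 0.6
tool_pos: [0.3137, 0.4264, 0.2771]
eef_rot: [-1.484, -2.769, 0.001]
wrist_force: [0.6, 0.8, -0.1]
gripper_width: 0.0854
grasp_force: 0.0
t 0.60 pos [0.3137 0.4264 0.2771] w 0.0854 q7 -0.44 row [-1.5926 -0.6547  0.0682] turn 0.082
[[-0.554  0.833 -0.   ]
 [ 0.833  0.554 -0.   ]
 [-0.    -0.    -1.   ]]
```

```bash
python3 -m handwheel '[0.3,-0.83,0,0,0.082,0.3,-0.83,0,0,0.082,0.3,-0.83,0,0,0.082,0.3,-0.83,0,0,0.082,0.3,-0.83,0,0,0.082]' >/dev/null
python3 - <<'E'
from h import *
c=[.5253,-.2435,.0721]
go(*at(c,-.077),.25,c[2])
E
```

```text
t 1.10 pos [0.453  0.2192 0.2769] w 0.0552 q7 -0.37 row [-1.1664 -0.101   0.0676] turn 0.0008
```

```bash
python3 -m handwheel '[0.3,-0.6,-0.05,0.03,0,0.3,-0.6,-0.05,0.03,0,0.3,-0.6,-0.05,0.03,0,0.3,-0.6,-0.05,0.03,0,0.3,-0.6,-0.05,0.03,0]' >/dev/null;python3 -m handwheel '[0.3,-0.56,-0.05,0.03,0,0.3,-0.56,-0.05,0.03,0,0.3,-0.56,-0.05,0.03,0,0.3,-0.56,-0.05,0.03,0,0.3,-0.56,-0.05,0.03,0]' >/dev/null
python3 - <<'E'
from h import *
c=[.5253,-.2435,.0721]
go(*at(c,-.077),.14,c[2])
import cv2
s=ctrl.snapshot("side"); cv2.imwrite("pics/side1.png",s["pixels"][:,:,::-1]); s=ctrl.snapshot("top"); cv2.imwrite("pics/top1.png",s["pixels"][:,:,::-1])
E
```

```text
t 2.10 pos [ 0.4472 -0.25    0.2527] w 0.0556 q7 0.54 row [0.0028 0.0036 0.2818] turn -0.0001
```

View pics/side1.png

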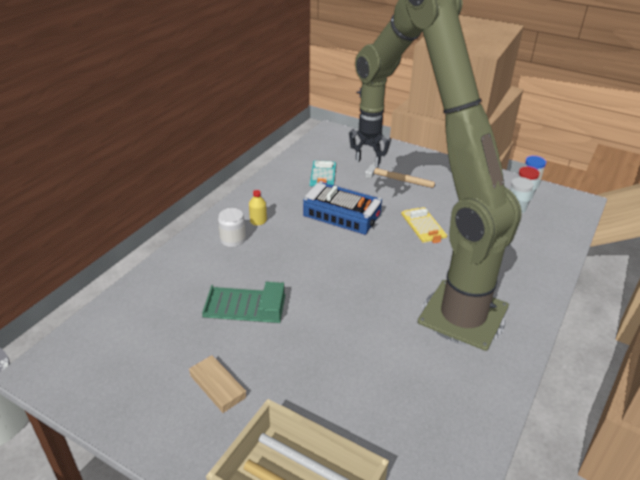

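The side view is clear: the gripper is at about (370,150), above the tab (orange at about (361,203) and (372,206)). I descend partway and take a closer crop.

```bash
python3 -m handwheel '[0.3,0.003,0.004,0.3,0,0.3,0.003,0.004,0.3,0,0.3,0.003,0.004,0.3,0,0.3,0.003,0.004,0.3,0,0.3,0.003,0.004,0.3,0]' >/dev/null
python3 - <<'E'
from h import *
c=[.5253,-.2435,.0721]
go(*at(c,-.077),.099,c[2])
import cv2
s=ctrl.snapshot("side"); k=s["pixels"][150:240,295:395,::-1]; cv2.imwrite("pics/side2.png",cv2.resize(k,None,fx=6,fy=6,interpolation=cv2.INTER_CUBIC))
def pr(X): q=s["R"]@np.array(X)+s["t"]; return ((q[:2]/q[2]*s["fx"]+[s["cx"],s["cy"]]-[295,150])*6).round()
for n,x,z in(("tabtop",-.095,.086),("lugtop",-.068,.086),("ribtop",.041,.092),("catch",-.0985,.0705),("lip",.0885,.071)): print(n,pr([*at(c,x),z]))
for y in(-.015,.015): print(pr([*at(c,-.095,y),.086]),pr([*at(c,-.068,y*17/15),.086]))
E
```

```text
t 2.70 pos [ 0.4504 -0.2428  0.1334] w 0.0557 q7 0.54 row [-0.0153 -0.006   0.0859] turn 0.0011
tabtop [448. 316.]
lugtop [403. 304.]
ribtop [227. 245.]
catch [452. 341.]
lip [152. 255.]
[458. 303.] [415. 289.]
[437. 330.] [391. 319.]
```

View pics/side2.png

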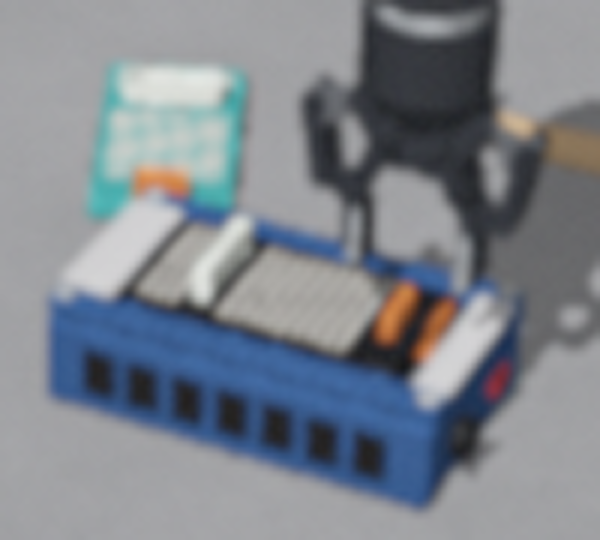

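The crop shows the lug top at about (403,305), as predicted, and the tab at about (437,320), within 4 mm of the prediction. The tool is still settling, so I correct and settle before descending.

```bash
python3 -m handwheel '[0.3,-0.015,-0.006,0.02,0,0.3,-0.015,-0.006,0.02,0,0.3,-0.015,-0.006,0.02,0]' >/dev/null
python3 - <<'E'
from h import *
c=[.5253,-.2435,.0721]
go(*at(c,-.077),.099,c[2])
E
python3 -m handwheel '[0.3,0,0,0,0,0.3,0,0,0,0]'|head -2
```

```text
t 3.05 pos [ 0.4482 -0.2502  0.1256] w 0.0555 q7 0.55 row [0.0028 0.0009 0.0664] turn 0.0008
t: 3.25
tool_pos: [0.4484, -0.2496, 0.1253]
```

```bash
python3 -m handwheel '[0.3,0,0,0.033,0,0.3,0,0,0.066,0,0.3,0,0,0.066,0,0.3,0,0,0.066,0]'; python3 -m handwheel '[-0.2,0,0,0,0,-0.6,0,0,0,0,-0.6,0,0,0,0,-0.6,0,0,0,0,-0.6,0,0,0,0]' 30;  python3 -m handwheel '[-0.6,0,0,0,0,-0.6,0,0,0,0,-0.6,0,0,0,0]' 30
```

```text
t: 3.65
tool_pos: [0.4479, -0.2495, 0.0983]
eef_rot: [-2.133, -2.305, 0.0]
wrist_force: [0.1, -0.2, -0.8]
gripper_width: 0.056
grasp_force: 0.0
t: 4.15
tool_pos: [0.45, -0.25, 0.0996]
eef_rot: [2.13, 2.304, 0.003]
wrist_force: [2.3, -0.8, 6.1]
gripper_width: 0.0235
grasp_force: 31.5
t: 4.45
tool_pos: [0.45, -0.25, 0.0996]
eef_rot: [2.13, 2.304, 0.003]
wrist_force: [2.9, 0.4, 6.6]
gripper_width: 0.0236
grasp_force: 31.5
```

```bash
python3 -m handwheel '[-0.6,0,0,-0.005,0,-0.6,0,0,-0.01,0,-0.6,0,0,-0.015,0,-0.6,0,0,-0.02,0,-0.6,0,0,-0.02,0]' 35; python3 -m handwheel '[-0.6,0,0,-0.005,0,-0.6,0,0,-0.01,0,-0.6,0,0,-0.015,0,-0.6,0,0,-0.02,0,-0.6,0,0,-0.02,0]';python3 - <<'E'
from h import *
import cv2
o,p,M=pose();print(M.round(3))
s=ctrl.snapshot("side"); k=s["pixels"][150:240,295:395,::-1]; cv2.imwrite("pics/side3.png",cv2.resize(k,None,fx=6,fy=6,interpolation=cv2.INTER_CUBIC))
E
```

```text
t: 4.95
tool_pos: [0.4485, -0.2493, 0.1068]
eef_rot: [-2.133, -2.307, -0.001]
wrist_force: [3.2, 0.6, -3.0]
gripper_width: 0.0236
grasp_force: 39.6
t: 5.45
tool_pos: [0.4473, -0.2496, 0.1147]
eef_rot: [-2.133, -2.305, 0.001]
wrist_force: [1.0, -0.6, -7.0]
gripper_width: 0.0236
grasp_force: 43.8
[[-0.077  0.997 -0.002]
 [ 0.997  0.077  0.   ]
 [ 0.001 -0.002 -1.   ]]
```

View pics/side3.png

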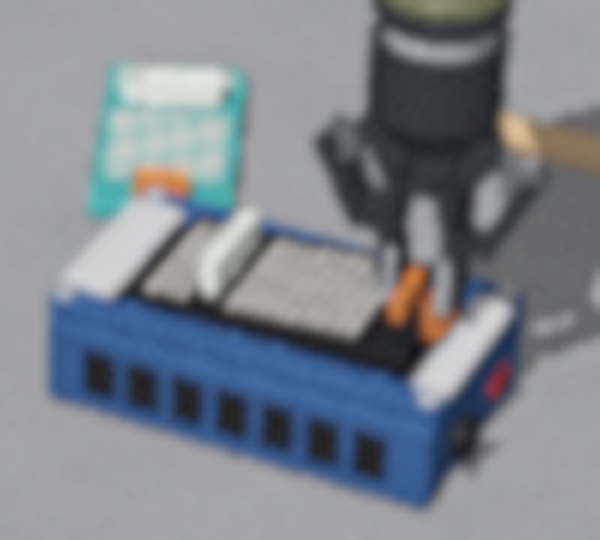

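The tab end has come up inside the well. The orange lug now sits higher, at about (408,295), the tilt is visible, and both stay in the grip. I raise it a little more, then draw towards -x.

```bash
python3 -m handwheel '[-0.6,0,0,-0.005,0,-0.6,0,0,-0.01,0,-0.6,0,0,-0.015,0,-0.6,0,0,-0.02,0,-0.6,0,0,-0.02,0]';  python3 -m handwheel '[-0.6,0,-0.01,0,0,-0.6,0,-0.02,0,0,-0.6,0,-0.03,0,0,-0.6,0,-0.04,0,0,-0.6,0,-0.04,0,0]'
```

```text
t: 6.0
tool_pos: [0.4469, -0.2496, 0.1229]
eef_rot: [-2.133, -2.304, 0.002]
wrist_force: [-2.3, 0.3, -2.0]
gripper_width: 0.0235
grasp_force: 36.0
t: 6.5
tool_pos: [0.4314, -0.251, 0.1227]
eef_rot: [-2.134, -2.305, 0.001]
wrist_force: [-1.4, 0.5, -1.3]
gripper_width: 0.0236
grasp_force: 35.0
```

```bash
python3 -m handwheel '[-0.6,0,-0.01,-0.01,0,-0.6,0,-0.01,-0.03,0,-0.6,0,-0.01,-0.05,0,-0.6,0,-0.01,-0.08,0,-0.6,0,-0.01,-0.1,0]';  python3 -m handwheel '[-0.6,0,0,-0.04,0,-0.6,0,0,-0.08,0,-0.6,0,0,-0.12,0,-0.6,0,0,-0.14,0,-0.6,0,0,-0.14,0]';python3 - <<'E'
from h import *
import cv2
s=ctrl.snapshot("side"); k=s["pixels"][110:240,270:400,::-1]; t=ctrl.snapshot("top")["pixels"][150:310,340:500,::-1]
cv2.imwrite("pics/v4.png",np.hstack([cv2.resize(k,(390,390)),cv2.resize(t,(390,390))]))
E
```

```text
t: 7.0
tool_pos: [0.4288, -0.2514, 0.1641]
eef_rot: [2.132, 2.305, 0.001]
wrist_force: [-0.5, -0.8, -1.4]
gripper_width: 0.0235
grasp_force: 35.0
t: 7.5
tool_pos: [0.4289, -0.2515, 0.2199]
eef_rot: [2.132, 2.304, 0.001]
wrist_force: [0.0, -0.5, -1.6]
gripper_width: 0.0235
grasp_force: 35.0
```

View pics/v4.png

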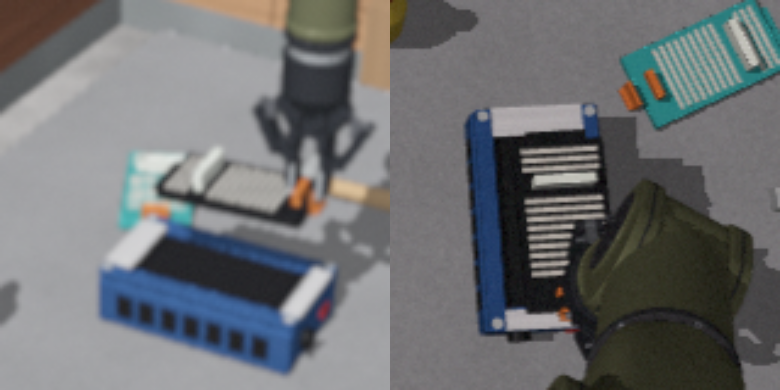

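The panel is off the cleaner and hangs nearly level in the grip; the cleaner's well is empty. I carry it to free bench between the cleaner and the tray, already turned to the tray's yaw.

Run:
```python
from h import *
go(.45,0,.20,.438)
```

```text
t 7.60 pos [ 0.428  -0.251   0.2185] w 0.0236 q7 0.56 row [0.6213 0.1036 0.0464] turn -0.0573
```

```bash
python3 -m handwheel '[-0.6,0.05,0.01,0,-0.005,-0.6,0.14,0.03,0,-0.015,-0.6,0.23,0.04,0,-0.025,-0.6,0.32,0.06,0,-0.03,-0.6,0.41,0.07,0,-0.04]' >/dev/null
python3 - <<'E'
from h import *
go(.45,0,.20,.438)
E
```

```text
t 8.10 pos [ 0.4434 -0.084   0.2179] w 0.0232 q7 0.43 row [0.1931 0.0838 0.0449] turn -0.017
```

```bash
python3 -m handwheel '[-0.6,0.09,0.04,0,-0.007,-0.6,0.15,0.07,0.0,-0.017,-0.6,0.19,0.08,0.02,-0.017,-0.6,0.19,0.08,0.06,-0.017,-0.6,0.19,0.08,0.1,-0.017]' >/dev/null; python3 -m handwheel '[-0.6,0,0,0.06,0,-0.6,0,0,0.12,0,-0.6,0,0,0.16,0,-0.6,0,0,0.19,0,-0.6,0,0,0.2,0]'
python3 - <<'E'
from h import *
go(.45,0,.045,.438)
E
```

```text
t: 9.1
tool_pos: [0.4481, -0.0032, 0.097]
eef_rot: [-1.687, -2.647, 0.003]
wrist_force: [-0.8, -0.1, -1.1]
gripper_width: 0.0232
grasp_force: 35.1
t 9.10 pos [ 0.4481 -0.0032  0.097 ] w 0.0232 q7 0.34 row [0.0051 0.008  0.1299] turn -0.0003
```

```bash
python3 -m handwheel '[-0.6,0,0,0.03,0,-0.6,0,0,0.06,0,-0.6,0,0,0.09,0,-0.6,0,0,0.11,0,-0.6,0,0,0.12,0]'; python3 -m handwheel '[-0.6,0,0,0.005,0,-0.6,0,0,0.01,0,-0.6,0,0,0.015,0,-0.6,0,0,0.015,0]'
python3 - <<'E'
from h import *
import cv2
s=ctrl.snapshot("side"); k=s["pixels"][150:280,250:400,::-1]
cv2.imwrite("pics/v5.png",cv2.resize(k,None,fx=5,fy=4.6,interpolation=cv2.INTER_CUBIC)[:598])
E
```

```text
t: 9.6
tool_pos: [0.4499, -0.0033, 0.051]
eef_rot: [-1.686, -2.646, 0.004]
wrist_force: [0.0, 0.1, -0.3]
gripper_width: 0.0234
grasp_force: 34.2
t: 10.0
tool_pos: [0.4527, -0.0033, 0.0474]
eef_rot: [-1.687, -2.646, 0.003]
wrist_force: [-1.2, 0.1, 0.1]
gripper_width: 0.0233
grasp_force: 34.2
```

View pics/v5.png

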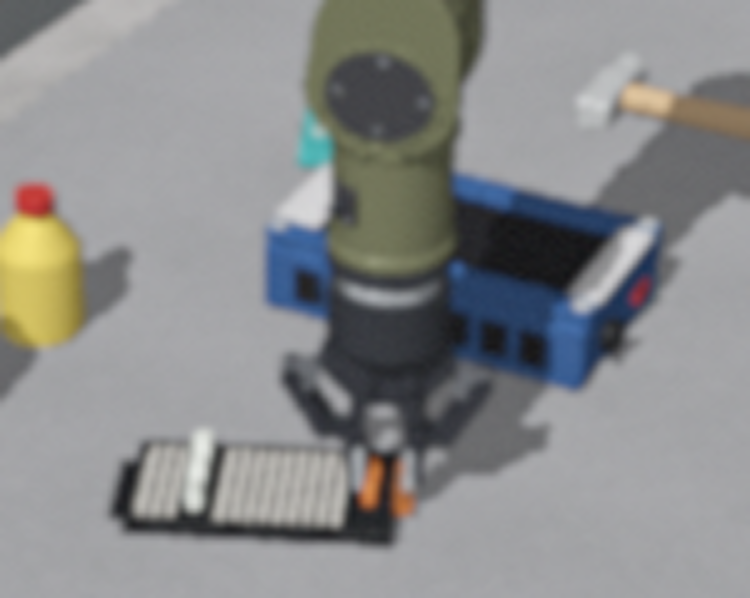

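The panel is just above the bench with its tongue end beginning to touch. I lower it gently until there is contact.

```bash
for i in 1; do python3 -m handwheel '[-0.6,0,0,0.004,0,-0.6,0,0,0.008,0,-0.6,0,0,0.008,0]'|sed -n '2p;4p'; python3 -m handwheel '[-0.6,0,0,0.004,0,-0.6,0,0,0.008,0,-0.6,0,0,0.008,0]'|sed -n '2p;4p'; done
```

```text
tool_pos: [0.4524, -0.0033, 0.0443]
wrist_force: [-1.1, -2.1, 2.5]
tool_pos: [0.4524, -0.0035, 0.042]
wrist_force: [-2.1, -0.1, 14.1]
```

```bash
python3 -m handwheel '[-0.3,0,0,-0.004,0,0,0,0,-0.004,0,0.3,0,0,-0.004,0,0.3,0,0,-0.004,0]'|sed -n '2p;4,6p'; python3 -m handwheel '[0.3,0,0,-0.04,0,0.3,0,0,-0.12,0,0.3,0,0,-0.22,0,0.3,0,0,-0.3,0,0.3,0,0,-0.3,0]'|sed -n '2p;4,6p'
python3 - <<'E'
from h import *
import cv2
s=ctrl.snapshot("side"); print((s["R"]).round(5).tolist(),s["t"].tolist() if hasattr(s["t"],"tolist") else s["t"]); k=s["pixels"][215:285,250:350,::-1]
cv2.imwrite("pics/v6.png",cv2.resize(k,None,fx=8,fy=8,interpolation=cv2.INTER_CUBIC))
E
```

```text
tool_pos: [0.4523, -0.0032, 0.0422]
wrist_force: [-0.3, -1.0, -0.5]
gripper_width: 0.0555
grasp_force: 0.0
tool_pos: [0.4546, -0.003, 0.1654]
wrist_force: [1.2, -0.2, -0.5]
gripper_width: 0.0556
grasp_force: 0.0
[[-0.8594, -0.5112, 0.01003], [-0.31921, 0.5211, -0.79155], [0.39942, -0.68346, -0.61102]] [0.4298021455786019, 0.2246798909071964, 1.712277922320737]
```

View pics/v6.png

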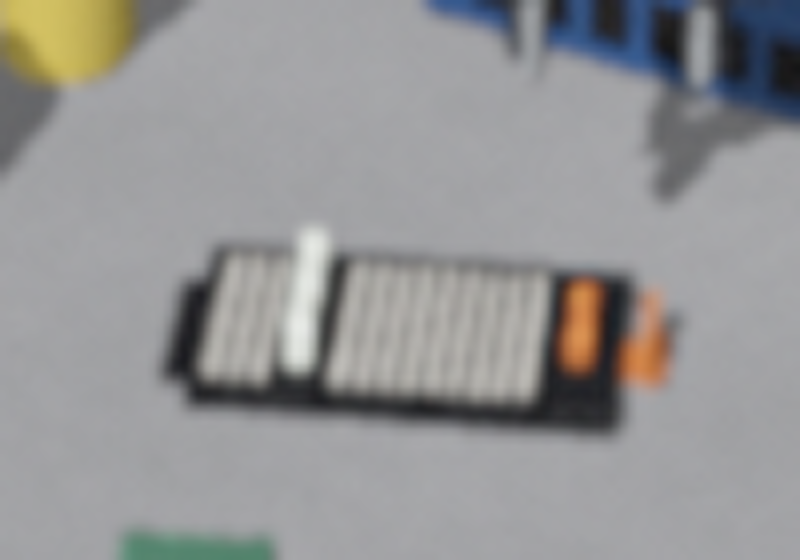

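The panel lies flat on the bench. Its plate corners are at (188,405), (617,432), (218,245) and (632,270) in the crop, and the tab has sprung free. I work out its pose and the move to the rib.

```bash
cat >> h.py <<'E'
Rs=np.array([[-0.85940103,-0.5112037,0.01003291],[-0.31921288,0.52110404,-0.79155146],[0.39941584,-0.68346277,-0.61102015]]);ts=np.array([0.42980215,0.22467989,1.71227792])
def ray2(u,v,z):
    d=Rs.T@np.array([(u-313.20508)/598.918,(v-235.9878)/598.918,1]); c=-Rs.T@ts
    return c+d*(z-c[2])/d[2]
def fit2(pts):
    global ray
    k=ray; ray=ray2
    try: return fit(pts)
    finally: ray=k
E
python3 - <<'E'
from h import *
A=lambda u,v:(250+u/8,215+v/8)
p,e=fit2([(*A(188,405),.085,.045,0),(*A(617,432),-.085,.045,0),(*A(218,245),.085,-.045,.012),(*A(632,270),-.085,-.045,.012)])
print(p,e.round(4).tolist(),"rib",at(p,.041)); o,q,M=pose()
print("from release",[.4523+.0765*np.cos(p[2]),-.0032+.0765*np.sin(p[2])])
go(*at(p,.041),.1,p[2])
E
```

```text
[0.52582762 0.02844485 0.45143943] [[-0.0002, 0.0021], [-0.0019, 0.0015], [0.0023, -0.0014], [-0.0001, -0.0022]] rib [0.56272025 0.04633156]
from release [np.float64(0.5211362351712601), np.float64(0.03017398279269313)]
t 11.60 pos [ 0.4538 -0.0033  0.1638] w 0.0554 q7 -0.33 row [-0.0023  0.2994  0.1592] turn -0.0026
```

```bash
python3 -m handwheel '[0.3,-0.002,0.08,0.02,-0.003,0.3,-0.002,0.18,0.05,-0.003,0.3,-0.002,0.27,0.1,-0.003,0.3,-0.002,0.295,0.16,-0.003,0.3,-0.002,0.295,0.16,-0.003]' >/dev/null;  python3 -m handwheel '[0.3,0,0,0,0,0.3,0,0,0,0]' >/dev/null
python3 - <<'E'
from h import *
go(.561,.047,.045,.448)
E
```

```text
t 12.30 pos [0.5587 0.0452 0.0979] w 0.0550 q7 -0.32 row [0.0012 0.008  0.1323] turn 0.0011
```

```bash
python3 -m handwheel '[0.3,0.001,0.006,0.04,0,0.3,0.001,0.006,0.09,0,0.3,0.001,0.006,0.132,0,0.3,0.001,0.006,0.132,0]'|sed -n '2p;4,6p';  python3 -m handwheel '[-0.3,0,0,0,0,-0.9,0,0,0,0,-0.9,0,0,0,0,-0.9,0,0,0,0,-0.9,0,0,0,0]' 30|sed -n '2p;4,6p'; python3 -m handwheel '[-0.9,0,0,0,0,-0.9,0,0,0,0,-0.9,0,0,0,0]' 30|sed -n '2p;4,6p'
```

```text
tool_pos: [0.5596, 0.0466, 0.043]
wrist_force: [0.1, 0.4, -0.3]
gripper_width: 0.0557
grasp_force: 0.0
tool_pos: [0.5621, 0.0474, 0.0458]
wrist_force: [0.1, -0.9, 6.5]
gripper_width: 0.0091
grasp_force: 31.1
tool_pos: [0.5621, 0.0474, 0.0458]
wrist_force: [-0.2, -0.1, 6.6]
gripper_width: 0.0089
grasp_force: 31.1
```

```bash
python3 -m handwheel '[-0.9,0,0,-0.02,0,-0.9,0,0,-0.07,0,-0.9,0,0,-0.13,0,-0.9,0,0,-0.2,0,-0.9,0,0,-0.25,0]' |sed -n '2p;4,6p'
cat > tr.py <<'E'
from h import *
import cv2
from scipy.optimize import minimize
def mask(f):
    im=cv2.imread(f); h=cv2.cvtColor(im,cv2.COLOR_BGR2HSV)
    m=((h[...,0]>60)&(h[...,0]<88)&(h[...,1]>90)).astype(np.uint8)
    n,l,s,_=cv2.connectedComponentsWithStats(cv2.morphologyEx(m,cv2.MORPH_CLOSE,np.ones((5,5))));k=[i for i in range(1,n) if s[i,0]<330]
    return (l==max(k,key=lambda i:s[i,4])).astype(np.uint8)
V=[(mask("pics/top0.png"),R,t,fx,cx,cy),(mask("pics/side1.png"),Rs,ts,598.918,313.205,235.988)]
bx=[(-.112,.107,-.058,.058,0,.008),(-.112,.107,.051,.058,0,.016),(-.112,.107,-.058,-.051,0,.016),(.101,.107,-.058,.058,0,.022),(-.112,-.056,-.058,.058,0,.052)]
def cost(p,show=0):
    c=0
    for m,Q,T,f,a,b in V:
        K=4;im=np.zeros((480*K,640*K),np.uint8)
        for x0,x1,y0,y1,z0,z1 in bx:
            X=np.array([[*at(p,x,y),z] for x in(x0,x1) for y in(y0,y1) for z in(z0,z1)])@Q.T+T
            uv=((X[:,:2]/X[:,2:]*f+[a,b]+.5)*K).astype(np.int32)
            cv2.fillConvexPoly(im,cv2.convexHull(uv),255)
        d=cv2.resize(im,(640,480),interpolation=cv2.INTER_AREA)/255
        e=np.abs(d-m).sum(); c+=e
        if show: print(e,m.sum())
    return c
for sel in([0],[1],[0,1]):
    W=V; V=[W[i] for i in sel]
    r=minimize(cost,[.552,.2966,.438],method="Nelder-Mead",options=dict(initial_simplex=[[.552,.2966,.438],[.558,.2966,.438],[.552,.302,.438],[.552,.2966,.47]],xatol=1e-4))
    print(sel,r.x.round(4)); cost(r.x,1); V=W
E
python3 tr.py
```

```text
tool_pos: [0.562, 0.0472, 0.1466]
wrist_force: [0.7, -0.6, -2.4]
gripper_width: 0.009
grasp_force: 30.1
[0] [0.5548 0.2977 0.442 ]
186.55294117647057 3461
[1] [0.5591 0.2914 0.4469]
1003.9294117647058 1685
[0, 1] [0.5541 0.2979 0.4292]
187.69411764705882 3461
1045.450980392157 1685
```

```bash
sed -i 's/^    m=((h.*/    i3=im.astype(float);m=((i3[...,1]>1.3*i3[...,2])\&(i3[...,1]>1.12*i3[...,0])).astype(np.uint8)/' tr.py; python3 tr.py
python3 - <<'E'
from h import *
for x in (.101,):
    r=[.554,.2975,.441]; go(*at(r,x),.147,r[2])
E
```

```text
[0] [0.5544 0.299  0.4327]
122.12941176470588 3550
[1] [0.5577 0.2957 0.4526]
217.4549019607843 2486
[0, 1] [0.5551 0.2981 0.4405]
133.6313725490196 3550
233.40392156862748 2486
t 14.00 pos [0.562  0.0472 0.1466] w 0.0090 q7 -0.27 row [ 0.5673  0.5094 -0.0016] turn 0.0022
```

```bash
python3 -m handwheel '[-0.9,0.05,0,-0.02,0,-0.9,0.15,0,-0.05,0,-0.9,0.26,0,-0.05,0,-0.9,0.37,0.05,-0.05,0,-0.9,0.48,0.14,-0.05,0]' >/dev/null
python3 - <<'E'
from h import *
r=[.555,.298,.4405]; go(*at(r,.101),.11,r[2])
E
```

```text
t 14.50 pos [0.524  0.2385 0.1655] w 0.0089 q7 -0.54 row [0.0951 0.3887 0.1358] turn 0.0025
```

```bash
python3 -m handwheel '[-0.9,0.04,0.1,0,0.002,-0.9,0.08,0.2,0,0.002,-0.9,0.088,0.3,0.02,0.002,-0.9,0.088,0.36,0.05,0.002,-0.9,0.088,0.37,0.08,0.002]' >/dev/null; python3 -m handwheel '[-0.9,0,0,0,0,-0.9,0,0,0,0,-0.9,0,0,0,0]'|sed -n '2p;4p;5p'
python3 - <<'E'
from h import *
r=[.555,.298,.4405]; go(*at(r,.101),.09,r[2])
import cv2
s=ctrl.snapshot("side"); k=s["pixels"][230:340,190:300,::-1]; t=ctrl.snapshot("top")["pixels"][150:290,140:280,::-1]
cv2.imwrite("pics/v7.png",np.hstack([cv2.resize(k,(400,400)),cv2.resize(t,(400,400))]))
E
```

```text
tool_pos: [0.643, 0.3339, 0.1333]
wrist_force: [0.4, 0.1, -1.8]
gripper_width: 0.0089
t 15.30 pos [0.643  0.3339 0.1333] w 0.0089 q7 -0.46 row [0.0125 0.0157 0.1081] turn 0.0003
```

```bash
python3 -m handwheel '[-0.9,0,-0.07,0,0,-0.9,0.01,-0.19,0,0,-0.9,0.012,-0.31,0,0,-0.9,0.012,-0.43,0,0,-0.9,0.012,-0.53,0,0]' >/dev/null; python3 -m handwheel '[-0.9,0,-0.06,0,0,-0.9,0,-0.085,0,0,-0.9,0,-0.085,0,0,-0.9,0,-0.085,0,0]'|sed -n '2p;4p;5p'
python3 - <<'E'
from h import *
r=[.555,.298,.4405]; go(*at(r,-.152),.1,r[2])
E
```

```text
tool_pos: [0.4212, 0.2347, 0.1341]
wrist_force: [0.6, -0.5, -2.2]
gripper_width: 0.0094
t 16.30 pos [0.4212 0.2347 0.1341] w 0.0094 q7 -0.79 row [ 0.0002 -0.0099  0.0853] turn 0.0002
```

```bash
python3 -m handwheel '[-0.9,0,-0.01,0.02,0,-0.9,0,-0.01,0.05,0,-0.9,0,-0.01,0.075,0,-0.9,0,-0.01,0.075,0]'|sed -n '2p;4p;5p'; python3 -m handwheel '[-0.9,0,0,0.005,0,-0.9,0,0,0.01,0,-0.9,0,0,0.01,0]'|sed -n '2p;4p;5p';python3 -m handwheel '[-0.9,0,0,0.005,0,-0.9,0,0,0.01,0,-0.9,0,0,0.01,0]'|sed -n '2p;4p;5p'
```

```text
tool_pos: [0.4162, 0.2321, 0.1025]
wrist_force: [-0.2, -0.0, -1.8]
gripper_width: 0.009
tool_pos: [0.4157, 0.2318, 0.0997]
wrist_force: [0.5, -1.1, -1.9]
gripper_width: 0.009
tool_pos: [0.4149, 0.2314, 0.0963]
wrist_force: [-3.7, -1.7, 10.4]
gripper_width: 0.0091
```

```bash
python3 -m handwheel '[-0.9,0,0,0.004,0,-0.9,0,0,0.008,0,-0.9,0,0,0.008,0]'|sed -n '2p;4p;5p';python3 -m handwheel '[-0.9,0,0,0.004,0,-0.9,0,0,0.008,0,-0.9,0,0,0.008,0]'|sed -n '2p;4p;5p'
```

```text
tool_pos: [0.4142, 0.2309, 0.0934]
wrist_force: [-5.8, -2.4, 12.8]
gripper_width: 0.0091
tool_pos: [0.4133, 0.2305, 0.0908]
wrist_force: [-8.4, -4.4, 23.2]
gripper_width: 0.0095
```

```bash
python3 - <<'E'
from h import *
import cv2
s=ctrl.snapshot("side"); k=s["pixels"][240:360,200:350,::-1]
cv2.imwrite("pics/v8.png",cv2.resize(k,None,fx=5,fy=5,interpolation=cv2.INTER_CUBIC)[:600])
E
python3 -m handwheel '[-0.9,0,0,-0.02,0,-0.9,0,0,-0.05,0,-0.9,0,0,-0.06,0,-0.9,0,0,-0.06,0]'|sed -n '2p;4p;5p';cat > tilt.py <<'E'
from h import *
import cv2
s=ctrl.snapshot("side");P=s["pixels"].astype(float);h=cv2.cvtColor(s["pixels"],cv2.COLOR_RGB2HSV)
o,p,M=pose(); ya=np.arctan2(M[1,1],M[0,1]); 
def pr(X): q=Rs@X+ts; return q[:2]/q[2]*598.918+[313.205,235.988]
def pan(x,y,z,th,dz=0): # panel point; pivot = rib at panel (.041,.0275)
    a,b=x-.041,z-.0275; c,sn=np.cos(th),np.sin(th)
    return np.array([*at([p[0],p[1],ya],a*c-b*sn,y),p[2]-.0183+a*sn+b*c+dz])
u0=pr(pan(-.08,0,.02,.05))
m=((h[...,0]>5)&(h[...,0]<16)&(h[...,1]>170)).astype(np.uint8)
k=np.zeros_like(m);x,y=u0.astype(int);k[y-30:y+30,x-35:x+35]=m[y-30:y+30,x-35:x+35]
n,l,st,ce=cv2.connectedComponentsWithStats(k)
print([(st[i].tolist(),ce[i].round(1).tolist()) for i in range(1,n) if st[i,4]>8])
for th in(0,.05,.1,.15,.2): print(th,"lug",pr(pan(-.068,0,.02,th)).round(1),"tab",pr(pan(-.095,0,.018,th)).round(1),"tongue",pr(pan(.096,0,.005,th)).round(1))
E
python3 tilt.py
```

```text
tool_pos: [0.416, 0.2318, 0.1137]
wrist_force: [0.7, -0.2, -1.6]
gripper_width: 0.0092
[]
0 lug [336.1 290.4] tab [345.8 291.6] tongue [277.6 290.1]
0.05 lug [335.9 291.8] tab [345.5 293.4] tongue [277.2 289.3]
0.1 lug [335.5 293.2] tab [345.  295.1] tongue [276.8 288.6]
0.15 lug [335.1 294.6] tab [344.5 296.8] tongue [276.5 287.8]
0.2 lug [334.6 295.9] tab [343.8 298.5] tongue [276.3 287. ]
```

```bash
python3 -m handwheel '[-0.9,0,-0.03,0,0,-0.9,0,-0.06,0,0,-0.9,0,-0.06,0.02,0,-0.9,0,-0.06,0.06,0,-0.9,0,-0.06,0.08,0]'|sed -n '2p;4p;5p'; python3 -m handwheel '[-0.9,0,0,0.01,0,-0.9,0,0,0.02,0,-0.9,0,0,0.02,0]'|sed -n '2p;4p;5p'; python3 -m handwheel '[-0.9,0,0,0.005,0,-0.9,0,0,0.01,0,-0.9,0,0,0.01,0]'|sed -n '2p;4p;5p';python3 -m handwheel '[-0.9,0,0,0.005,0,-0.9,0,0,0.01,0,-0.9,0,0,0.01,0]'|sed -n '2p;4p;5p'
```

```text
tool_pos: [0.394, 0.2216, 0.0799]
wrist_force: [0.1, -0.3, -1.5]
gripper_width: 0.009
tool_pos: [0.3937, 0.2215, 0.073]
wrist_force: [0.5, -0.7, -2.3]
gripper_width: 0.0092
tool_pos: [0.3937, 0.2214, 0.0694]
wrist_force: [-0.4, -0.1, -1.7]
gripper_width: 0.0094
tool_pos: [0.3936, 0.2214, 0.0652]
wrist_force: [-0.0, 1.1, -1.9]
gripper_width: 0.0093
```

```bash
for k in 1; do python3 -m handwheel '[-0.9,0,0,0.005,0,-0.9,0,0,0.01,0,-0.9,0,0,0.01,0]'|sed -n '2p;4p'; python3 -m handwheel '[-0.9,0,0,0.003,0,-0.9,0,0,0.006,0,-0.9,0,0,0.006,0]'|sed -n '2p;4p'; done
```

```text
tool_pos: [0.3935, 0.2214, 0.0611]
wrist_force: [-0.4, -0.7, -1.9]
tool_pos: [0.3935, 0.2214, 0.0589]
wrist_force: [-0.1, -0.1, -2.0]
```

```bash
python3 -m handwheel '[-0.9,0,0,0.003,0,-0.9,0,0,0.006,0,-0.9,0,0,0.006,0]'|sed -n '2p;4p'; python3 -m handwheel '[-0.9,0,0,0.003,0,-0.9,0,0,0.006,0,-0.9,0,0,0.006,0]'|sed -n '2p;4p'
```

```text
tool_pos: [0.3935, 0.2214, 0.0564]
wrist_force: [-0.5, 0.2, -2.4]
tool_pos: [0.3935, 0.2214, 0.054]
wrist_force: [-1.7, 0.1, -2.0]
```

```bash
python3 -m handwheel '[-0.9,0,0,0.006,0,-0.9,0,0,0.012,0,-0.9,0,0,0.012,0]'|sed -n '2p;4p'; python3 -m handwheel '[-0.9,0,0,0.003,0,-0.9,0,0,0.006,0,-0.9,0,0,0.006,0]'|sed -n '2p;4p';python3 -m handwheel '[-0.9,0,0,0.003,0,-0.9,0,0,0.006,0,-0.9,0,0,0.006,0]'|sed -n '2p;4p'
```

```text
tool_pos: [0.3934, 0.2214, 0.049]
wrist_force: [-0.5, 1.4, -1.5]
tool_pos: [0.3937, 0.2215, 0.0469]
wrist_force: [0.9, 0.4, -0.4]
tool_pos: [0.3939, 0.2216, 0.0454]
wrist_force: [0.0, -0.3, 11.0]
```

```bash
python3 -m handwheel '[-0.3,0,0,-0.004,0,0.3,0,0,-0.004,0,0.3,0,0,-0.004,0,0.3,0,0,-0.004,0]'|sed -n '2p;4,6p'; python3 -m handwheel '[0.3,0,0,-0.05,0,0.3,0,0,-0.12,0,0.6,0,0,-0.2,0.01,1,0,0,-0.2,0.03,1,0,0,-0.2,0.05,1]' >/dev/null 2>&1; python3 -m handwheel '[0.3,0,0,-0.05,0,0.3,0,0,-0.12,0,0.6,0,0,-0.2,0.01,1,0,0,-0.2,0.03,1,0,0,-0.2,0.05]'|sed -n '1,5p'; python3 -m handwheel '[1,0,0,0,0.02,1,0,0,0,0.04,1,0,0,0,0.06,1,0,0,0,0.08,1,0,0,0,0.1]'|sed -n '1,5p'; python3 -m handwheel '[1,0,0,0,0.02,1,0,0,0,0.04,1,0,0,0,0.06,1,0,0,0,0.08,1,0,0,0,0.1]'|sed -n '1,5p'
python3 - <<'E'
from h import *
go(.3939,.2216,.045,.4405+np.pi/2)
E
```

```text
tool_pos: [0.3935, 0.2213, 0.046]
wrist_force: [-0.2, 0.2, -0.3]
gripper_width: 0.0552
grasp_force: 0.0
t: 22.8
tool_pos: [0.3945, 0.2214, 0.1271]
eef_rot: [-2.079, -2.35, 0.002]
wrist_force: [0.9, -0.3, 0.3]
gripper_width: 0.0855
t: 23.3
tool_pos: [0.3938, 0.2212, 0.126]
eef_rot: [-2.704, -1.594, 0.008]
wrist_force: [-0.8, -0.1, -0.7]
gripper_width: 0.0854
t: 23.8
tool_pos: [0.3938, 0.2212, 0.126]
eef_rot: [-3.066, -0.681, 0.009]
wrist_force: [0.9, 0.9, -0.7]
gripper_width: 0.0858
t 23.80 pos [0.3938 0.2212 0.126 ] w 0.0858 q7 -1.81 row [ 0.0018 -0.0003  0.2025] turn -0.0006
```

```bash
python3 -m handwheel '[1,0.002,0,0.07,0,1,0.002,0,0.14,0,1,0.002,0,0.19,0,1,0.002,0,0.215,0,1,0.002,0,0.215,0]'|sed -n '2p;4,6p'; python3 -m handwheel '[0.6,0,0,0,0,0.2,0,0,0,0,0,0,0,0,0,0,0,0,0,0,0,0,0,0,0]' 40|sed -n '2p;4,6p'; python3 -m handwheel '[0,0,0,0,0,0,0,0,0,0]' 40|sed -n '2p;4,6p'
```

```text
tool_pos: [0.3955, 0.2225, 0.0402]
wrist_force: [0.8, -0.2, -0.2]
gripper_width: 0.0855
grasp_force: 0.0
tool_pos: [0.3959, 0.2226, 0.042]
wrist_force: [-0.7, -0.4, 4.0]
gripper_width: 0.0587
grasp_force: 43.4
tool_pos: [0.3959, 0.2226, 0.042]
wrist_force: [-0.7, -1.6, 5.4]
gripper_width: 0.0589
grasp_force: 43.6
```

```bash
python3 -m handwheel '[0,0,0,-0.02,0,0,0,0,-0.06,0,0,0,0,-0.11,0,0,0,0,-0.16,0,0,0,0,-0.18,0]'|sed -n '2p;4,6p'; python3 -m handwheel '[0,0,0,0,0,0,0,0,0,0]'|sed -n '2p;4,6p'
python3 - <<'E'
from h import *
import cv2
r=[.555,.298,.4405]; go(*at(r,-.152),.1,r[2]+np.pi/2)
s=ctrl.snapshot("side"); k=s["pixels"][240:360,220:370,::-1]
cv2.imwrite("pics/v9.png",cv2.resize(k,None,fx=5,fy=5,interpolation=cv2.INTER_CUBIC)[:600])
E
```

```text
tool_pos: [0.3973, 0.2231, 0.1153]
wrist_force: [1.0, 0.5, -1.8]
gripper_width: 0.0584
grasp_force: 43.4
tool_pos: [0.3965, 0.2228, 0.1134]
wrist_force: [0.2, 0.2, -2.4]
gripper_width: 0.0586
grasp_force: 43.4
t 25.70 pos [0.3965 0.2228 0.1134] w 0.0586 q7 -1.97 row [ 0.0589 -0.001   0.0329] turn 0.0003
```

View pics/v9.png

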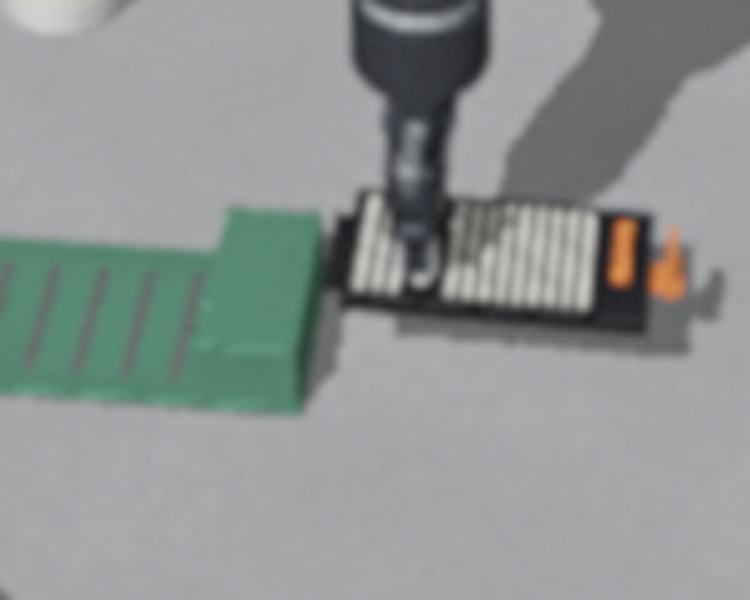

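The panel is held across the rib with its tongue at about (345,250), close to the hood, and the tab end slightly low at about (665,270). I press the tongue end on the hood roof to set the tilt, using the pads as a hinge.

```bash
python3 -m handwheel '[0,0.03,0,0,0,0,0.059,0,0,0,0,0.059,0,0.015,0,0,0.059,0,0.03,0,0,0.059,0,0.03,0]' 30|sed -n '2p;4,6p'; python3 -m handwheel '[0,0,0,0.006,0,0,0,0,0.012,0,0,0,0,0.012,0]'|sed -n '2p;4p';python3 -m handwheel '[0,0,0,0.006,0,0,0,0,0.012,0,0,0,0,0.012,0]'|sed -n '2p;4p'
```

```text
tool_pos: [0.4161, 0.2319, 0.1001]
wrist_force: [0.1, 0.2, -2.2]
gripper_width: 0.0584
grasp_force: 43.4
tool_pos: [0.4174, 0.2327, 0.0965]
wrist_force: [0.1, 0.2, -2.4]
tool_pos: [0.4172, 0.2326, 0.0919]
wrist_force: [-1.9, -1.2, 2.9]
```

```bash
python3 -m handwheel '[0,0,0,0.006,0,0,0,0,0.012,0,0,0,0,0.012,0]'|sed -n '2p;4p';python3 -m handwheel '[0,0,0,0.004,0,0,0,0,0.008,0,0,0,0,0.008,0]'|sed -n '2p;4p';python3 tilt.py | tail -6|head -1
```

```text
tool_pos: [0.416, 0.2318, 0.0869]
wrist_force: [-4.1, -2.1, 5.2]
tool_pos: [0.4158, 0.2317, 0.0838]
wrist_force: [-5.3, -0.9, 5.8]
[]
```

```bash
python3 -m handwheel '[0,0,0,-0.04,0,0,0,0,-0.1,0,0,0,0,-0.16,0,0,0,0,-0.19,0,0,0.03,0,-0.19,0]'|sed -n '2p;4,6p'; python3 -m handwheel '[0,0.07,0,0,0,0,0.16,0,0,0,0,0.25,0,0,0,0,0.34,0,0,0,0,0.43,0,0,0]' >/dev/null;python3 -m handwheel '[0,0.08,0,0,0,0,0.14,0,0,0,0,0.17,0,0,0,0,0.175,0,0,0,0,0.175,0,0,0]'|sed -n '2p;4,6p'
python3 - <<'E'
from h import *
r=[.555,.298,.4405]; go(*at(r,.103),.09,r[2]+np.pi/2)
E
```

```text
tool_pos: [0.4296, 0.2382, 0.1615]
wrist_force: [0.8, 0.5, -1.4]
gripper_width: 0.0585
grasp_force: 44.3
tool_pos: [0.6477, 0.3414, 0.1571]
wrist_force: [-1.1, 0.0, -2.1]
gripper_width: 0.0585
grasp_force: 44.3
t 29.00 pos [0.6477 0.3414 0.1571] w 0.0585 q7 -1.80 row [ 0.0031 -0.0002  0.1676] turn 0.0002
```

```bash
python3 -m handwheel '[0,0.003,0,0.04,0,0,0.003,0,0.09,0,0,0.003,0,0.14,0,0,0.003,0,0.168,0,0,0.003,0,0.168,0]'|sed -n '2p;4p'; python3 -m handwheel '[0,0,0,0.006,0,0,0,0,0.012,0,0,0,0,0.012,0]'|sed -n '2p;4p';python3 -m handwheel '[0,0,0,0.006,0,0,0,0,0.012,0,0,0,0,0.012,0]'|sed -n '2p;4p'
```

```text
tool_pos: [0.6464, 0.341, 0.0878]
wrist_force: [-0.3, -0.5, -1.8]
tool_pos: [0.6486, 0.3423, 0.0864]
wrist_force: [0.5, -0.8, -1.2]
tool_pos: [0.648, 0.3419, 0.0806]
wrist_force: [-0.8, -0.0, -2.5]
```

```bash
python3 -m handwheel '[0,0,0,0.004,0,0,0,0,0.008,0,0,0,0,0.008,0]'|sed -n '2p;4p'; python3 -m handwheel '[0,0,0,0.003,0,0,0,0,0.006,0,0,0,0,0.006,0]'|sed -n '2p;4p'
```

```text
tool_pos: [0.6481, 0.342, 0.0774]
wrist_force: [-0.2, -0.1, -2.5]
tool_pos: [0.6481, 0.342, 0.0751]
wrist_force: [0.3, 0.2, -1.6]
```

```bash
python3 -m handwheel '[0,0,0,0.003,0,0,0,0,0.006,0,0,0,0,0.006,0]'|sed -n '2p;4p'; python3 -m handwheel '[0,0,0,0.003,0,0,0,0,0.006,0,0,0,0,0.006,0]'|sed -n '2p;4p'
```

```text
tool_pos: [0.6483, 0.3421, 0.0729]
wrist_force: [-0.7, -0.1, -0.6]
tool_pos: [0.6483, 0.3421, 0.0706]
wrist_force: [0.3, -0.4, 0.5]
```

```bash
python3 -m handwheel '[0,0,0,-0.006,0,0,-0.01,0,-0.006,0,0,-0.03,0,-0.006,0,0,-0.05,0,-0.006,0,0,-0.05,0,-0.006,0]'|sed -n '2p;4p'; python3 -m handwheel '[0,-0.02,0,0,0,0,-0.04,0,0,0,0,-0.06,0,0,0,0,-0.08,0,0,0,0,-0.08,0,0,0]'|sed -n '2p;4p';  python3 - <<'E'
from h import *
r=[.555,.298,.4405]; go(*at(r,.042),.0735,r[2]+np.pi/2)
E
```

```text
tool_pos: [0.6288, 0.3328, 0.073]
wrist_force: [-0.5, -0.2, -1.5]
tool_pos: [0.5997, 0.319, 0.0733]
wrist_force: [-0.7, 0.9, -0.7]
t 32.30 pos [0.5997 0.319  0.0733] w 0.0586 q7 -1.85 row [-0.0184 -0.0001 -0.0004] turn 0.0003
```

```bash
python3 -m handwheel '[0,-0.009,0,0,0,0,-0.017,0,0,0,0,-0.017,0,0,0]'|sed -n '2p;4p'; python3 -m handwheel '[0,0,0,0.008,0,0,0,0,0.016,0,0,0,0,0.016,0]'|sed -n '2p;4p';python3 -m handwheel '[0,0,0,0.006,0,0,0,0,0.012,0,0,0,0,0.012,0]'|sed -n '2p;4p'
```

```text
tool_pos: [0.5947, 0.3168, 0.0734]
wrist_force: [0.3, 0.2, -1.5]
tool_pos: [0.5954, 0.3171, 0.0669]
wrist_force: [1.0, 0.0, 1.1]
tool_pos: [0.5951, 0.3169, 0.062]
wrist_force: [1.0, 0.2, 2.1]
```

```bash
python3 -m handwheel '[0,-0.005,0,0.003,0,0,-0.005,0,0.008,0,0,-0.005,0,0.012,0,0,-0.005,0,0.012,0]'|sed -n '2p;4p'; python3 -m handwheel '[0,0,0,0.004,0,0,0,0,0.008,0,0,0,0,0.008,0]'|sed -n '2p;4p';python3 -m handwheel '[0,0,0,0.003,0,0,0,0,0.006,0,0,0,0,0.006,0]'|sed -n '2p;4p'
```

```text
tool_pos: [0.5928, 0.316, 0.0572]
wrist_force: [1.2, 0.9, 2.2]
tool_pos: [0.593, 0.3159, 0.054]
wrist_force: [0.9, 0.1, 1.1]
tool_pos: [0.5929, 0.316, 0.0516]
wrist_force: [0.8, 1.2, 1.3]
```

```bash
python3 -m handwheel '[0,0,0,0.003,0,0,0,0,0.006,0,0,0,0,0.006,0]'|sed -n '2p;4p';python3 -m handwheel '[0,0,0,0.003,0,0,0,0,0.006,0,0,0,0,0.006,0]'|sed -n '2p;4p'
```

```text
tool_pos: [0.5932, 0.316, 0.0496]
wrist_force: [0.5, 0.4, 3.8]
tool_pos: [0.5932, 0.3161, 0.0495]
wrist_force: [-2.6, -2.2, 18.5]
```

```bash
python3 -m handwheel '[0,0,0,-0.004,0,0.6,0,0,-0.004,0,0.75,0,0,-0.004,0,0.75,0,0,-0.004,0,0.75,0,0,-0.004,0]'|sed -n '2p;4,6p'; python3 -m handwheel '[0.75,0,0,-0.03,0,0.75,0,0,-0.08,0,0.75,0,0,-0.16,0,0.75,0,0,-0.25,0,0.75,0,0,-0.3,0]'|sed -n '1,2p;4,6p'
python3 - <<'E'
from h import *
import cv2
s=ctrl.snapshot("side");P=s["pixels"]; cv2.imwrite("pics/end.png",P[:,:,::-1])
r=[.555,.298,.4405]
def pr(X): q=Rs@np.array(X)+ts; return q[:2]/q[2]*598.918+[313.205,235.988]
# white rib and tongue/stop check: predicted vs bright rib centroid
x,y=pr([*at(r,.041),.042]).astype(int); g=P[y-14:y+15,x-14:x+15].astype(int)
w=(g.min(2)>205); ys,xs=np.nonzero(w); print("pred rib",pr([*at(r,.041),.042]),"seen",xs.mean()+x-14,ys.mean()+y-14,w.sum())
# intensity profile along near long edge at panel top and the tongue/stop line
for yy in(0,.02):
  print([tuple(P[int(round(v)),int(round(u))].tolist()) for u,v in(pr([*at(r,a,yy),.016]) for a in(.07,.08,.083,.09,.095,.1,.104,.107,.112))])
E
```

```text
tool_pos: [0.5926, 0.3158, 0.0481]
wrist_force: [0.2, 0.2, 0.0]
gripper_width: 0.0749
grasp_force: 0.0
t: 35.8
tool_pos: [0.5954, 0.317, 0.1727]
wrist_force: [0.1, -0.0, 0.3]
gripper_width: 0.0741
grasp_force: 0.0
pred rib [229.06051518 294.50617361] seen 228.6888888888889 296.8888888888889 45
[(162, 160, 156), (108, 106, 104), (53, 52, 54), (38, 40, 43), (48, 68, 59), (48, 73, 62), (63, 99, 83), (91, 125, 109), (151, 157, 156)]
[(164, 162, 158), (148, 146, 142), (84, 83, 82), (41, 50, 48), (52, 73, 64), (50, 78, 64), (51, 82, 68), (70, 109, 90), (136, 150, 145)]
```

```bash
python3 -c "
from cell import ctrl
print(ctrl.hand_in())"
```

```text
the job is handed in; nothing more can be done
None
```

The job is handed in with no verdict returned: the panel was released, laid on the bench (twice, the second time to take the rib across its width), then tucked under the hood, lowered flat in the tray at about 36 s and let go; touch heights and a check of the rib's pixel position agree that it is seated.

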